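Fit the mixing head whose keyway suits the keyed shaft

TASK

Look at where the red key on the tilted mixer's shaft stands, pick the mixing head whose keyway puts its arm inside the green sector, and slide that head fully home on the shaft, its keyway over the key, then let go. The shaft is braked: do not turn it. Leave the other two heads lying on the table and do not disturb the cups and the marker.

Things in the scene. Friction and masses are not known exactly. Their poses are not given: they have to be found in the camera images.
- mixer_head: tilted aluminium disc (124 mm across) of the white bench mixer, fixed. Origin: on the shaft axis, on top of the dark shoulder collar (36 mm across) where a fitted head's underside rests, 115 mm above the table; disc face 8 mm below it. z: up along the shaft, leaning 25 degrees from vertical toward the robot side; x: down the slope, to the middle of the green sector
- sector_mid (a point): middle of the green sector painted on the disc rim, 53 mm from the shaft axis along mixer_head x; the sector runs from -55 to +55 degrees round the axis. A fitted head's keyway takes the key's angle, so its arm stands at the shaft angle minus the keyway's angle from the arm
- shaft (a joint): angle of the red key about mixer_head's z, rad, counter-clockwise seen from above the disc; 0: key points along mixer_head x (middle of the green sector), 1.57: along mixer_head y. Starts between -2.2 and 2.2; a 3 N m brake holds it
- shaft_top (a point): top end of the steel shaft, 16 mm in diameter, 47 mm long above the shoulder, last 7 mm tapered to 10 mm. Key 6 mm wide, out to 12 mm from the axis, from the shoulder up to 28 mm: a head goes first over the round top, then onto the key, sliding freely if the keyway is over it
- key_mark (a point): end of the red line at the key's foot, on the shaft's shoulder, 17 mm from the shaft axis on the key's side; moves only if the shaft is turned
- head_left: mixing head, keyway 90 deg left (counter-clockwise from above) of its arm: on the +y side. White square boss 46x46 mm, 36 high; origin at its underside on the bore axis, z up, x along the blue arm. Through bore 20 mm; keyway 9 mm wide, out to 15 mm from the axis; red mark on the boss top outside the keyway. ~0.1 kg. Lies flat on the table, arm toward the robot +-0.4 rad. Grip the boss across its y faces from above.
- head_inline: mixing head, keyway in line with its arm (0 deg): on the +x side. White square boss 46x46 mm, 36 high; origin at its underside on the bore axis, z up, x along the blue arm. Through bore 20 mm; keyway 9 mm wide, out to 15 mm from the axis; red mark on the boss top outside the keyway. ~0.1 kg. Lies flat on the table, arm toward the robot +-0.4 rad. Grip the boss across its y faces from above.
- head_right: mixing head, keyway 90 deg right (clockwise from above, -90 deg) of its arm: on the -y side. White square boss 46x46 mm, 36 high; origin at its underside on the bore axis, z up, x along the blue arm. Through bore 20 mm; keyway 9 mm wide, out to 15 mm from the axis; red mark on the boss top outside the keyway. ~0.1 kg. Lies flat on the table, arm toward the robot +-0.4 rad. Grip the boss across its y faces from above.
- head_left_tip (a point): point in the tube clip (26x30 mm, 28 mm high) at the end of head_left's blue arm (18 mm wide, 10 mm thick), 85 mm from the bore axis along the arm, 5 mm above the underside
- head_inline_tip (a point): point in the tube clip (26x30 mm, 28 mm high) at the end of head_inline's blue arm (18 mm wide, 10 mm thick), 85 mm from the bore axis along the arm, 5 mm above the underside
- head_right_tip (a point): point in the tube clip (26x30 mm, 28 mm high) at the end of head_right's blue arm (18 mm wide, 10 mm thick), 85 mm from the bore axis along the arm, 5 mm above the underside
- cup_far: closed specimen cup with yellow screw lid, 68 mm wide, 62 mm high, behind the heads; bystander; origin at the centre of its underside
- cup_near: closed specimen cup with yellow screw lid, 68 mm wide, 62 mm high, left of the mixer; bystander; origin at the centre of its underside
- marker: paint marker, white barrel and black cap, 152 mm long, 16 mm thick, lying behind the heads; bystander; origin at the middle of its underside
There are look-alikes about, which are no part of the job. Leave any orange or purple look-alike of the head_inline alone. Leave any turquoise look-alike of the head_left alone.

How it is judged:
By the outcome, as a careful person would: the job done as asked, in the order asked, and still so for the second after the job is handed in, with the robot touching nothing.
It also fails if it takes over 35 s, if anything falls off the work surface, if the arm or the gripper's body presses on something with over 40 N, if the wrist force passes 120 N, or if a joint passes its speed limit or range.

ROBOT

A 6-joint arm with a two-finger parallel gripper is mounted at the origin on the work surface; the furniture and walls round the work are solid. World frame = base frame: x ahead of the robot, y to its left, z up, the work surface at z = 0. Lengths are in m, angles in rad, forces in N, time in s.
With the tool pointing down it reaches from about 0.25 to 0.725 m from the base axis. Payload 4 kg.
Tool frame: the origin (TCP) lies midway between the tips of the shut fingers; the grasp point (between the pads) lies 19 mm behind it; y points along the fingers, x is the direction in which the jaws open and shut, and the axes are right-handed (so a half turn about y gives the same grasp; the last joint's range is limited). The gripper opens to 85 mm and grips with 20 to 120 N. Pads are 22 mm wide; open, the fingers measure 114 mm over their backs; the gripper's body (76 mm by 85 mm) begins 54 mm behind the grasp point. The pads swing forward as they close: fully open they stand 13 mm farther back than shut.
Start: joints at [1.258, 0.241, 0.005, 1.335, 0, 1.571], TCP at [0.154, 0.476, 0.231] pointing down, gripper open.
Joint ranges: [-2.72, 2.72], [-1.05, 1.87], [-1.09, 1.28], [-1.99, 2.15], [-1.42, 1.44], [-3.14, 3.14]. Speed limits (rad/s): [2.79, 2.79, 3.14, 3.14, 3.14, 3.14].

INTERFACE

Orientations are given as a unit quaternion [x, y, z, w].
In Python, from workcell import bot gives the robot as it stands. The module is installed in compiled form; this text tells all that it offers.
- The arm moves only by the shell command python3 -m inch 'ROWS'. ROWS is text: rows parted by semicolons, each of 7 numbers parted by spaces: the turn, a rotation vector about the tool's x, y, z in degrees, then the shift along the tool's x, y, z in mm, then the closure, from 0 (fully open) to 1 (shut). In form: ax ay az dx dy dz fingers; .... A call has 1 to 12 rows; each row shifts and turns the commanded pose from where the row before left it, along the tool's axes as they then stand; what a row does not reach is not made up. A row lasts 1/8 s, in which the tool goes at most 62.5 mm and 10.7 degrees, less where a joint would pass 70% of its speed; a pose out of reach is approached as far as the arm can. A call with a gripper value outside its range is refused whole. The fingers move at their own pace and stop on an object; the grip force is fixed at half the most. Time passes only in rows, so rows that do not move let the fingers close. It gives the time, the measured TCP pose, the force and the opening at its end, in the units of the state.
- bot.get_obs(): the state, without advancing time (a new reading comes with each control period).
- bot.camera(name): name is "side" or "top"; returns a dict with "color" (480x640x3 uint8, blue, green, red), "fx", "fy", "cx", "cy" (pixels), "extrinsics" (4x4, takes a point from world to camera coordinates). Camera axes: x right, y up, looking along -z (the intrinsics and any distortion apply to the point x, -y, -z); pixel columns grow to the right and rows downward; lengths in m; the calibration is good to about 2 mm. A picture is of the moment at which its call begins. There is no depth.
- bot.job_done(): hands the job in, once; it reports no verdict.
Trained networks look in the newest picture that a camera, given by its name, has taken for a name from the list of things; names that differ only in an ending like _2 or _b are one class to them, and where a whole thing is asked for, a point or a joint stands for the part that bears it (a point fixed in the world has none). Each returns a list of dicts, best first, with "conf" (0 to 1); they miss things now and then, are a little off and sometimes report something else, mostly with a low value. They report only what shows in the picture. A call takes as long as a camera call. They do not tell look-alikes from the thing itself.
- bot.look_for(name, camera): "extent" ([left, top, right, bottom] in pixels, round what is visible of it).
- bot.cut_out(name, camera): "region" (480x640 bool, what is visible of it) and "extent" ([left, top, right, bottom] in pixels, round what is visible of it).
- bot.spot_point(name, camera): "point" ([column, row] in pixels: a listed point, or the origin of a listed thing).
The state is a dict: "clock": time; "joint_pos": joint angles; "joint_vel": joint speeds; "tau": joint torques, N m; "eef_pos": TCP position; "tool_rot": TCP orientation; "ft_force": force on the tool from outside, world axes, zero at the start; "ft_torque": the same for the moment, N m; "grip_width": finger opening in m.
Only numpy, scipy, OpenCV 4.12 (cv2) and the standard library are available. Lean on these libraries where they do the work, as an engineer would, in place of code of your own. Each camera call takes 0.05 s, during which the arm holds its last target.

## Working session

There is one attempt and no reset: what is moved stays moved. The work goes in short steps, Python scripts to look and compute and a shell command to move; the robot and the scene stay as the last step left them, time stands still between calls to the robot, and variables do not carry over. Pictures are saved under pics/ and viewed, and the job is handed in when it is done.

```bash
mkdir -p pics
cat > h.py <<'E'
import numpy as np, cv2
from workcell import bot
from scipy.spatial.transform import Rotation as R
def ray(c,p):
    E=np.array(c["extrinsics"]);x=(p[0]-c["cx"])/c["fx"];y=(p[1]-c["cy"])/c["fy"]
    d=E[:3,:3].T@np.array([x,-y,-1.]);o=-E[:3,:3].T@E[:3,3];return o,d/np.linalg.norm(d)
def onz(c,p,z):
    o,d=ray(c,p);return o+d*(z-o[2])/d[2]
def proj(c,P):
    E=np.array(c["extrinsics"]);q=E[:3,:3]@np.array(P)+E[:3,3]
    return np.array([c["cx"]+c["fx"]*q[0]/-q[2],c["cy"]+c["fy"]*-q[1]/-q[2]])
def tri(c1,p1,c2,p2):
    o1,d1=ray(c1,p1);o2,d2=ray(c2,p2)
    s=np.linalg.lstsq(np.stack([d1,-d2],1),o2-o1,rcond=None)[0]
    a=o1+s[0]*d1;b=o2+s[1]*d2;return (a+b)/2,np.linalg.norm(a-b)
E
python3 - <<'E'
from h import *
for n in("side","top"):
    c=bot.camera(n);cv2.imwrite(f"pics/a_{n}.png",c["color"]);print(n,c["fx"],c["cx"],c["cy"],np.round(np.array(c["extrinsics"]),3).tolist(),[k for k in c])
    for t in("mixer_head","sector_mid","shaft_top","key_mark","head_left","head_inline","head_right","head_left_tip","head_inline_tip","head_right_tip","cup_far","cup_near","marker"):
        print(t,[(np.round(d["point"],1).tolist(),round(d["conf"],2)) for d in bot.spot_point(t,n)])
print(bot.get_obs())
E
```

```text
side 488.97740777161727 323.70035406511187 234.00703778504237 [[0.999, -0.045, 0.022, -0.472], [0.012, 0.643, 0.766, -0.118], [-0.049, -0.765, 0.642, -1.308], [0.0, 0.0, 0.0, 1.0]] ['color', 'fx', 'fy', 'cx', 'cy', 'extrinsics']
mixer_head [([375.7, 207.7], 0.7)]
sector_mid [([360.2, 213.4], 0.81), ([309.5, 384.1], 0.4), ([301.1, 188.8], 0.4)]
shaft_top [([365.6, 191.2], 0.86)]
key_mark [([367.8, 209.1], 0.48)]
head_left [([312.1, 258.6], 0.88), ([346.0, 374.0], 0.62)]
head_inline [([208.0, 377.3], 0.89), ([267.8, 315.8], 0.85), ([356.5, 328.1], 0.76), ([374.6, 208.9], 0.52)]
head_right [([336.6, 280.5], 0.57)]
head_left_tip [([311.8, 383.8], 0.87), ([300.6, 238.7], 0.6)]
head_inline_tip [([286.3, 340.6], 0.8), ([228.0, 341.5], 0.6)]
head_right_tip [([310.5, 289.0], 0.71)]
cup_far []
cup_near [([304.2, 188.8], 0.62)]
marker [([364.8, 189.1], 0.75), ([428.3, 368.2], 0.56)]
top 486.1951819997851 318.90834723343795 235.52585975572725 [[-0.007, -1.0, 0.017, 0.017], [0.991, -0.005, 0.132, -0.497], [-0.131, 0.018, 0.991, -1.279], [0.0, 0.0, 0.0, 1.0]] ['color', 'fx', 'fy', 'cx', 'cy', 'ext
[... 650 characters left out ...]
.6], 0.69)]
marker [([423.7, 163.5], 0.56)]
{'clock': 1.4, 'joint_pos': array([1.25800954e+00, 2.40588512e-01, 5.02956198e-03, 1.33519442e+00,
       2.11724368e-05, 1.57085125e+00]), 'joint_vel': array([ 0.00090714,  0.00087266, -0.00023929, -0.0011647 , -0.00127395,
       -0.00012139]), 'tau': array([-6.75974134e-04, -3.72210038e+01,  2.52685654e+01,  1.43692854e-03,
       -6.95011408e-05, -1.09603045e-05]), 'eef_pos': array([0.15385459, 0.47575734, 0.23132351]), 'tool_rot': array([-0.57177248, -0.41601158,  0.41599583,  0.57180246]), 'ft_force': array([-0.96809705,  0.58127195, -0.02304348]), 'ft_torque': array([ 0.04014134, -0.0192849 ,  0.02436262]), 'grip_width': 0.08518045443332051}
```

View pictures.

View pics/a_side.png

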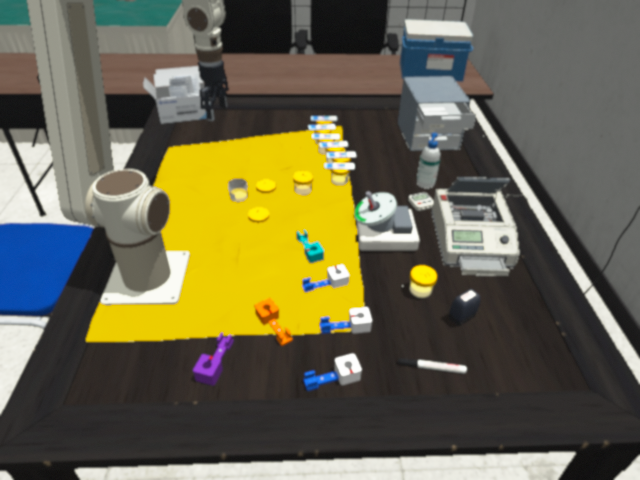

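View pics/a_top.png

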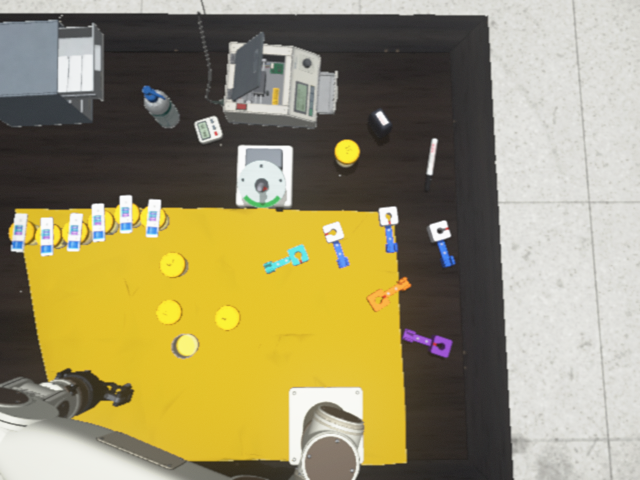

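Run:
```python
import cv2,numpy as np
t=cv2.imread("pics/a_top.png");s=cv2.imread("pics/a_side.png")
a=cv2.resize(t[150:230,210:310],(800,640),interpolation=cv2.INTER_CUBIC)[:600]
cv2.imwrite("pics/b1.png",a)
cv2.imwrite("pics/b2.png",cv2.resize(s[160:235,310:410],(800,600),interpolation=cv2.INTER_CUBIC))
cv2.imwrite("pics/b3.png",cv2.resize(t[190:310,260:420],(800,600),interpolation=cv2.INTER_CUBIC))
```

```text
(no output)
```

View pics/b1.png

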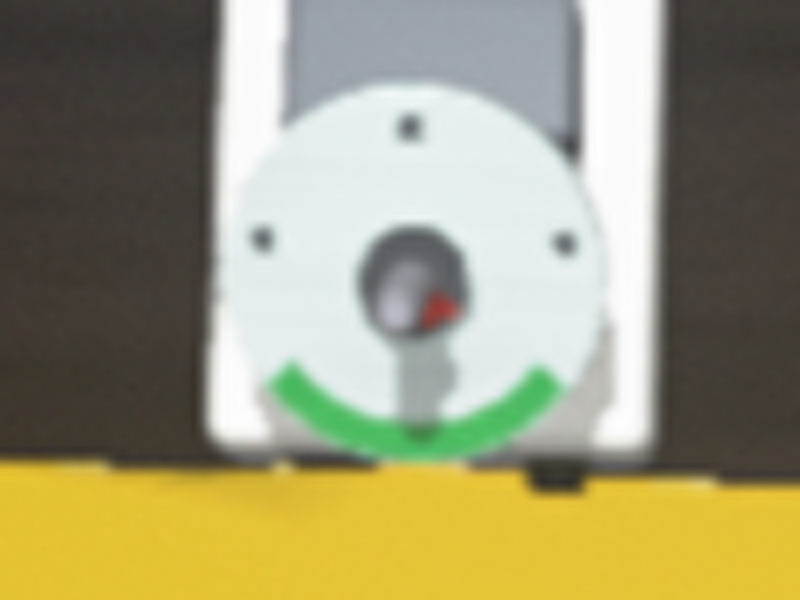

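View pics/b2.png

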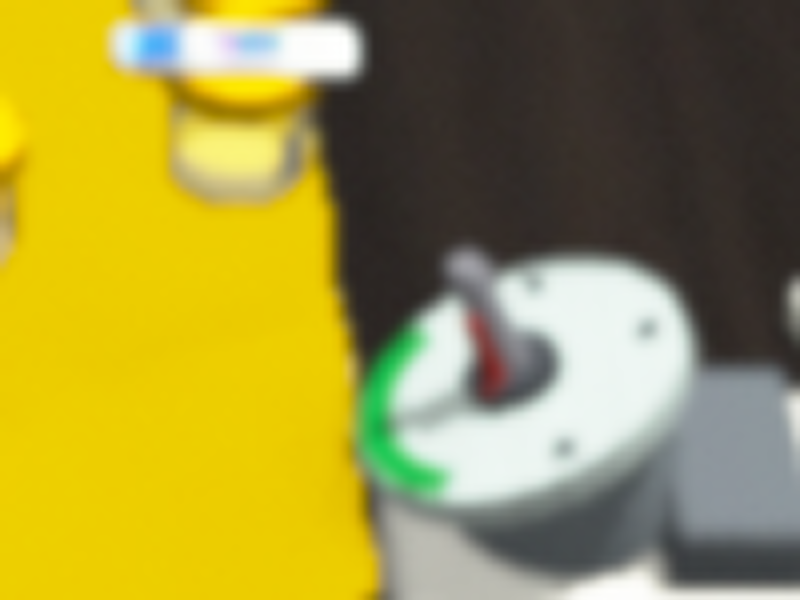

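Run:
```python
import cv2,numpy as np
t=cv2.imread("pics/a_top.png")
cv2.imwrite("pics/b4.png",cv2.resize(t[195:275,315:465],(800,427),interpolation=cv2.INTER_CUBIC))
```

```text
(no output)
```

View pics/b4.png

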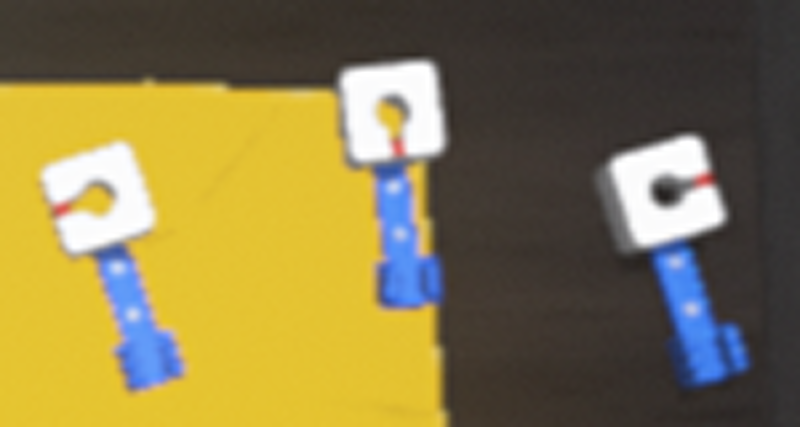

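```bash
cat > fit.py <<'E'
from h import *
from scipy.optimize import minimize
cams={}
for n in("side","top"):
    c=bot.camera(n);cams[n]=c
import pickle;pickle.dump(cams,open("cams.pkl","wb"))
S=8
boxes={"side":(310,160,410,235),"top":(210,150,310,230)}
W={}
for n,c in cams.items():
    x0,y0,x1,y1=boxes[n];im=cv2.resize(c["color"][y0:y1,x0:x1],None,fx=S,fy=S,interpolation=cv2.INTER_CUBIC).astype(int)
    b,g,r=im[...,0],im[...,1],im[...,2]
    W[n]=((g-np.maximum(r,b)>45),(r-np.maximum(g,b)>45))
    print(n,W[n][0].sum()/64,W[n][1].sum()/64)
    E=np.array(c["extrinsics"]);print("cam pos",-E[:3,:3].T@E[:3,3])
def frame(p):
    x,y,yaw=p[:3];t=np.radians(25)
    hx=np.array([np.cos(yaw),np.sin(yaw),0]) # horizontal downhill
    z=np.array([0,0,1])*np.cos(t)+hx*np.sin(t);xx=hx*np.cos(t)-np.array([0,0,1])*np.sin(t)
    return np.stack([xx,np.cross(z,xx),z],1),np.array([x,y,.115])
def pj(n,P):
    x0,y0,_,_=boxes[n];return [((proj(cams[n],q)-[x0,y0])+.5)*S-.5 for q in P]
def fill(n,P,sh,hull=False):
    m=np.zeros(sh,np.uint8);a=np.array(pj(n,P)).round().astype(np.int32)
    if hull:a=cv2.convexHull(a)
    cv2.fillPoly(m,[a.reshape(-1,1,2)],1);return m>0
def circ(A,o,r,z,a=np.linspace(0,2*np.pi,40)):
    return [o+A@np.array([r*np.cos(t),r*np.sin(t),z]) for t in a]
def shaftmask(n,A,o,sh):
    return fill(n,circ(A,o,.008,0)+circ(A,o,.008,.040)+circ(A,o,.005,.047),sh,True)
def green(n,p):
    A,o=frame(p);a=np.radians(np.linspace(-55,55,40))
    return fill(n,circ(A,o,p[4],-.008,a)+circ(A,o,p[3],-.008,a[::-1]),W[n][0].shape)
def red(n,p,th):
    A,o=frame(p);sh=W[n][0].shape
    c,s=np.cos(th),np.sin(th)
    def q(r,w,z):return o+A@np.array([r*c-w*s,r*s+w*c,z])
    key=[q(r,w,z) for r in(.005,.012) for w in(-.003,.003) for z in(0,.028)]
    m=fill(n,key,sh,True)
    E=np.array(cams[n]["extrinsics"]);cp=-E[:3,:3].T@E[:3,3]
    # shaft in front? 
    front=(A[:,:2]@[c,s])@(cp-o)>(A[:,2]@(cp-o))*0
    sm=shaftmask(n,A,o,sh)
    if n=="top":
        # keep outside shaft upper part silhouette unless key nearer
        up=fill(n,circ(A,o,.008,.028)+circ(A,o,.008,.040)+circ(A,o,.005,.047),sh,True)
        m&=~up if front else ~sm
    elif not front:m&=~sm
    mark=fill(n,[q(.012,-.0015,0),q(.017,-.0015,0),q(.017,.0015,0),q(.012,.0015,0)],sh)
    return m|mark
iou=lambda a,b:1-(a&b).sum()/max(1,(a|b).sum())
def soft(m):return cv2.GaussianBlur(m.astype(np.float32),(0,0),5)
def cost(v,ns=("side","top")):
    p=[v[0],v[1],v[2],v[3],v[4]]
    return sum(((soft(green(n,p))-soft(W[n][0]))**2).sum()/W[n][0].sum() for n in ns)
def run(ns):
    best=None
    for x0 in(.59,.62):
      r=minimize(cost,[x0,.11,np.pi,.047,.060],args=(ns,),method="Nelder-Mead",options=dict(initial_simplex=[[x0,.11,3.14,.047,.06],[x0+.02,.11,3.14,.047,.06],[x0,.13,3.14,.047,.06],[x0,.11,3.3,.047,.06],[x0,.11,3.14,.050,.06],[x0,.11,3.14,.047,.057]],maxiter=400,xatol=1e-5,fatol=1e-5))
      if best is None or r.fun<best.fun:best=r
    return best
if __name__=="__main__":
    for ns in(("top",),("side",),("side","top")):
        b=run(ns);print(ns,b.fun,np.round(b.x,4))
        p=b.x;A,o=frame(p)
        for n in cams:
            print(n,"shafttop",np.round(proj(cams[n],o+A[:,2]*.047),1),"origin",np.round(proj(cams[n],o),1))
            cs=[(((soft(red(n,p,np.radians(t)))-soft(W[n][1]))**2).sum(),t) for t in range(-125,126,5)]
            print(sorted([(round(float(a)),t) for a,t in cs])[:4])
    pickle.dump(list(p),open("mix.pkl","wb"))
    for n,(x,f) in zip(cams,((0,0),(0,0))):
        x0,y0,x1,y1=boxes[n];im=cv2.resize(cams[n]["color"][y0:y1,x0:x1],None,fx=S,fy=S,interpolation=cv2.INTER_CUBIC)
        for m,col in((green(n,p),(255,0,255)),(shaftmask(n,A,o,W[n][0].shape),(255,255,0)),(red(n,p,np.radians(60)),(0,255,255)),(fill(n,circ(A,o,.062,-.008),W[n][0].shape),(255,0,0)),(fill(n,circ(A,o,.018,0),W[n][0].shape),(0,128,255))):
            cs,_=cv2.findContours(m.astype(np.uint8),cv2.RETR_EXTERNAL,cv2.CHAIN_APPROX_NONE);cv2.drawContours(im,cs,-1,col,1)
        cv2.imwrite(f"pics/f_{n}.png",im[:600])
E
python3 fit.py
```

```text
side 106.625 32.46875
cam pos [ 0.40920759 -0.94625119  0.9408836 ]
top 175.6875 10.0
cam pos [0.32484594 0.03781385 1.33269639]
('top',) 0.019404884590792173 [0.6137 0.1628 3.1536 0.0452 0.0573]
side shafttop [365.7 192.8] origin [371.5 205. ]
[(512, 95), (523, 90), (568, 85), (582, 100)]
top shafttop [259.2 190.3] origin [261.  186.4]
[(68, 70), (71, 65), (90, 75), (136, 80)]
('side',) 0.010875135066221356 [0.6181 0.1652 3.1339 0.0477 0.0612]
side shafttop [367.2 192.2] origin [372.9 204.5]
[(676, 65), (696, 70), (711, 60), (751, 55)]
top shafttop [258.1 188.6] origin [260.  184.7]
[(160, 55), (172, 50), (179, 60), (200, 45)]
('side', 'top') 0.0344153379261073 [0.6161 0.1635 3.1364 0.059  0.0465]
side shafttop [366.5 192.6] origin [372.3 204.8]
[(584, 80), (595, 75), (605, 85), (658, 70)]
top shafttop [258.9 189.4] origin [260.7 185.5]
[(33, 60), (51, 55), (97, 65), (100, 50)]
```

View pics/f_side.png

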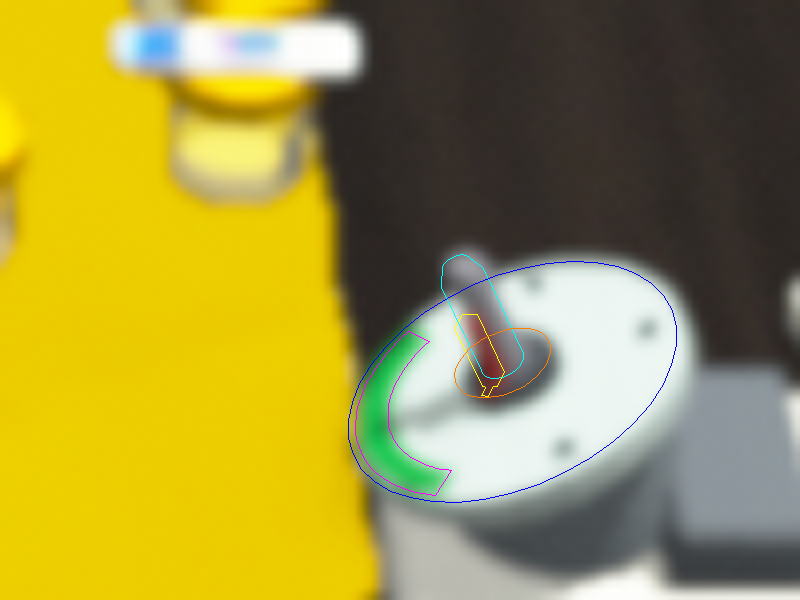

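View pics/f_top.png

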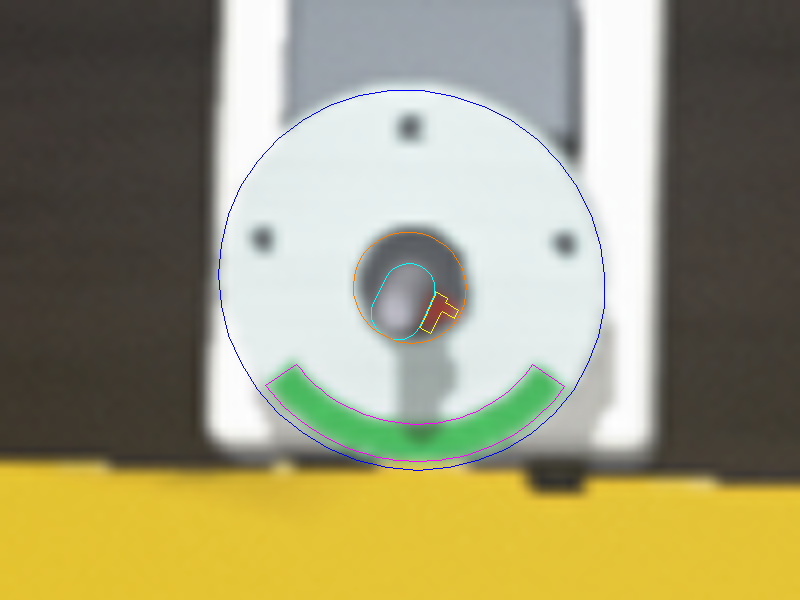

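```bash
cat > fit2.py <<'E'
import pickle
import fit
from fit import *
p=pickle.load(open("mix.pkl","rb"));p=[.618,.1625,3.14,.0465,.059]
from scipy.optimize import minimize
def render(n,p,th):
    A,o=frame(p);sh=W[n][0].shape
    im=np.full(sh+(3,),(232,238,230),np.float32)
    im[fill(n,circ(A,o,.018,-.008)+circ(A,o,.018,0),sh,True)]=(80,78,76)
    im[shaftmask(n,A,o,sh)]=(150,145,148)
    im[red(n,p,th)]=(50,50,160)
    return cv2.GaussianBlur(im,(0,0),5)
win={"side":(330,540,455,560),"top":(228,335,345,480)}
for n in cams:
    x0,y0,x1,y1=boxes[n];im=cv2.resize(cams[n]["color"][y0:y1,x0:x1],None,fx=S,fy=S,interpolation=cv2.INTER_CUBIC).astype(np.float32)
    r0,r1,c0,c1={"side":(290,420,440,580),"top":(215,350,340,490)}[n]
    def cost(v):
        A=render(n,p,np.radians(v[2]*10));M=np.float32([[1,0,v[0]*4],[0,1,v[1]*4]])
        A=cv2.warpAffine(A,M,(A.shape[1],A.shape[0]),borderMode=cv2.BORDER_REPLICATE)
        d=(A-im)[r0:r1,c0:c1]
        return np.abs(d).mean()
    best=None
    for t in(4,6,8):
        r=minimize(cost,[1,0,t],method="Nelder-Mead",options=dict(initial_simplex=[[0,0,t],[3,0,t],[0,3,t],[0,0,t+1.5]]))
        print(n,round(r.fun,2),"shift px",np.round(r.x[:2]/2,2),"theta",round(r.x[2]*10,1))
        if best is None or r.fun<best.fun:best=r
    v=best.x;A=cv2.warpAffine(render(n,p,np.radians(v[2]*10)),np.float32([[1,0,v[0]*4],[0,1,v[1]*4]]),(im.shape[1],im.shape[0]))
    cv2.imwrite(f"pics/g_{n}.png",np.hstack([im[r0-20:r1+20,c0-30:c1+30],A[r0-20:r1+20,c0-30:c1+30]]))
E
python3 fit2.py; python3 -c "
import cv2,numpy as np
a=cv2.imread('pics/g_side.png');b=cv2.imread('pics/g_top.png')
w=max(a.shape[1],b.shape[1]);f=lambda i:cv2.copyMakeBorder(i,0,0,0,w-i.shape[1],0)
cv2.imwrite('pics/g.png',np.vstack([f(a),f(b)]))"
```

```text
side 106.40625 31.15625
cam pos [ 0.40920759 -0.94625119  0.9408836 ]
top 175.484375 9.96875
cam pos [0.32484594 0.03781385 1.33269639]
side 16.92 shift px [-0.55 -0.29] theta 82.0
side 16.92 shift px [-0.55 -0.29] theta 82.0
side 16.93 shift px [-0.54 -0.29] theta 81.8
top 13.3 shift px [-0.15  0.79] theta 64.9
top 13.31 shift px [-0.11  0.79] theta 64.2
top 13.3 shift px [-0.16  0.78] theta 64.9[ WARN:0@16.969] global loadsave.cpp:1063 imwrite_ Unsupported depth image for selected encoder is fallbacked to CV_8U.
```

View pics/g.png

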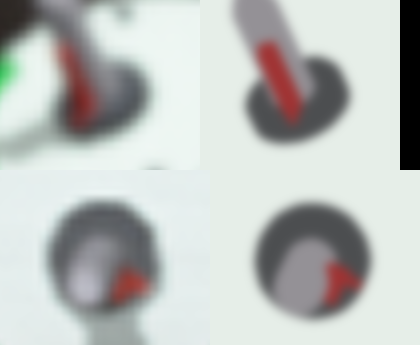

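```bash
cat > ov.py <<'E'
import fit2
from fit2 import *
def ov(n,sx,sy,th,win):
    x0,y0,x1,y1=boxes[n];im=cv2.resize(cams[n]["color"][y0:y1,x0:x1],None,fx=S,fy=S,interpolation=cv2.INTER_CUBIC)
    A,o=frame(p);sh=W[n][0].shape
    M=np.float32([[1,0,sx*8],[0,1,sy*8]])
    for m,col in((shaftmask(n,A,o,sh),(255,255,0)),(red(n,p,np.radians(th)),(0,255,255)),(fill(n,circ(A,o,.018,-.008)+circ(A,o,.018,0),sh,True),(0,128,255))):
        m=cv2.warpAffine(m.astype(np.uint8),M,(sh[1],sh[0]))
        cs,_=cv2.findContours(m,cv2.RETR_EXTERNAL,cv2.CHAIN_APPROX_NONE);cv2.drawContours(im,cs,-1,col,1)
    r0,r1,c0,c1=win;return cv2.resize(im[r0:r1,c0:c1],(260,260))
ws=(240,420,420,600);wt=(210,350,340,480)
cv2.imwrite("pics/ov.png",np.vstack([np.hstack([ov("side",.3,.3,t,ws) for t in(50,60,70)]),np.hstack([ov("top",0.1,.2,t,wt) for t in(50,60,70)])]))
E
python3 ov.py >/dev/null 2>&1
```

```text
(no output)
```

View pics/ov.png

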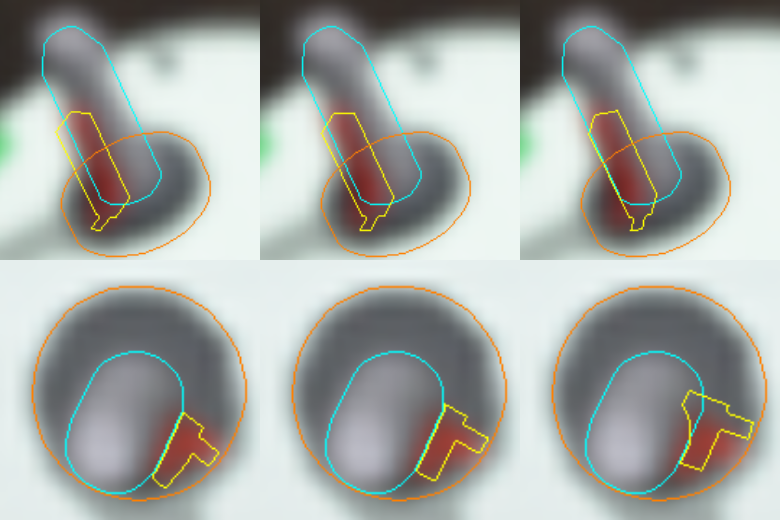

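```bash
cat > head.py <<'E'
from h import *
import pickle
cams=pickle.load(open("cams.pkl","rb"))
from scipy.optimize import minimize
S=8
boxes={"side":(295,345,375,400),"top":(415,205,470,280)}
IM={}
for n,c in cams.items():
    x0,y0,x1,y1=boxes[n];im=cv2.resize(c["color"][y0:y1,x0:x1],None,fx=S,fy=S,interpolation=cv2.INTER_CUBIC)
    i=im.astype(int);b,g,r=i[...,0],i[...,1],i[...,2]
    IM[n]=(im,(g>85)&(r>85),(b-r>50))
def poly(n,P,m,hull=True):
    x0,y0,_,_=boxes[n];a=np.array([((proj(cams[n],q)-[x0,y0])+.5)*S-.5 for q in P]).round().astype(np.int32)
    if hull:a=cv2.convexHull(a)
    cv2.fillPoly(m,[a.reshape(-1,1,2)],1)
def model(n,v):
    x,y,t=v;A=R.from_euler("z",t).as_matrix();o=np.array([x,y,0])
    f=lambda xs,ys,zs:[o+A@np.array([i,j,k]) for i in xs for j in ys for k in zs]
    sh=IM[n][0].shape[:2];w=np.zeros(sh,np.uint8);bl=w.copy()
    poly(n,f((-.023,.023),(-.023,.023),(0,.036)),w)
    poly(n,f((.023,.085),(-.009,.009),(0,.010)),bl)
    poly(n,f((.072,.098),(-.015,.015),(0,.028)),bl);bl&=1-w
    return w,bl
soft=lambda m:cv2.GaussianBlur(m.astype(np.float32),(0,0),4)
def cost(v,ns):
    s=0
    for n in ns:
        w,bl=model(n,v);s+=((soft(w)-soft(IM[n][1]))**2).sum()/IM[n][1].sum()+((soft(bl)-soft(IM[n][2]))**2).sum()/IM[n][2].sum()
    return s
g=onz(cams["top"],(439.5,231),.036);print("seed",g)
for ns in(("top",),("side",),("side","top")):
    b=min((minimize(cost,[g[0],g[1],np.pi+t],args=(ns,),method="Nelder-Mead",options=dict(initial_simplex=[[g[0],g[1],np.pi+t],[g[0]+.01,g[1],np.pi+t],[g[0],g[1]+.01,np.pi+t],[g[0],g[1],np.pi+t+.15]])) for t in(0,.2,-.2)),key=lambda r:r.fun)
    print(ns,round(b.fun,3),np.round(b.x,4),"yaw-pi deg",np.degrees(b.x[2]-np.pi).round(1))
out=[]
for n in cams:
    im=IM[n][0].copy()
    for m in model(n,b.x):
        cs,_=cv2.findContours(m,cv2.RETR_EXTERNAL,cv2.CHAIN_APPROX_NONE);cv2.drawContours(im,cs,-1,(0,255,255),1)
    out.append(cv2.resize(im,None,fx=.6,fy=.6))
h=max(o.shape[0] for o in out)
cv2.imwrite("pics/h.png",np.hstack([cv2.copyMakeBorder(o,0,h-o.shape[0],0,0,0) for o in out]))
E
python3 head.py
```

```text
seed [ 0.50763056 -0.31225768  0.036     ]
('top',) 0.127 [ 0.5101 -0.3141  3.418 ] yaw-pi deg 15.8
('side',) 0.097 [ 0.511  -0.3105  3.4324] yaw-pi deg 16.7
('side', 'top') 0.289 [ 0.5105 -0.313   3.4157] yaw-pi deg 15.7
```

View pics/h.png

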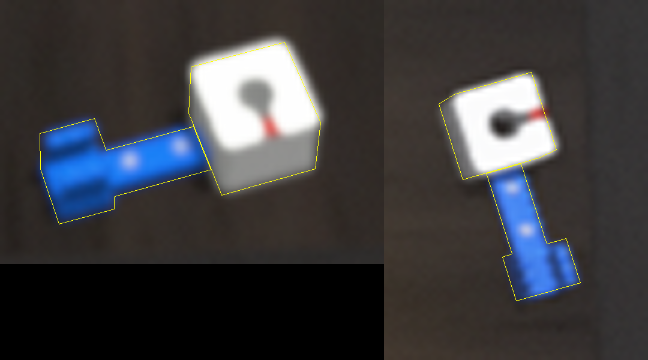

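The candidates (top-camera pixels):
- White/blue head at (333,232), keyway on the left side in the image: head_right.
- White/blue head at (388,216), keyway in line with the arm: head_inline.
- White/blue head at (439,231), keyway on the right in the image, which is CCW of its arm: head_left.
- Turquoise head at (290,260), orange at (380,300), purple at (435,346): look-alikes, not used.

The key stands at about +57°, so the arm angles would be:
- **left:** −33°, inside the sector.
- **inline:** +57°, outside.
- **right:** +147°, outside.

I choose head_left at (439,231), and the close crop confirms it. First I'll test the sign of the wrist turn.

```bash
cat > go.py <<'E'
from h import *
import sys
def head_to_tool(H,o,off,opt):
    # H head axes cols, tool: x=+-hy, y=-hz ; off: TCP position in head frame
    s=-1 if opt=="B" else 1
    T=np.stack([s*H[:,1],-H[:,2],np.cross(s*H[:,1],-H[:,2])],1)
    return T,o+H@np.array(off)
def delta(T,P,obs=None):
    ob=obs or bot.get_obs();C=R.from_quat(ob["tool_rot"]).as_matrix();d=C.T@(P-ob["eef_pos"])*1000
    w=np.degrees(R.from_matrix(C.T@T).as_rotvec())
    print("turn(tool,deg)",w.round(1),"shift(tool now)mm",d.round(1),"shift in target axes",(T.T@(P-ob["eef_pos"])*1000).round(1))
def st():
    ob=bot.get_obs();print(round(ob["clock"],2),"q",ob["joint_pos"].round(3),"eef",ob["eef_pos"].round(4),"F",ob["ft_force"].round(1),"M",ob["ft_torque"].round(2),"w",round(ob["grip_width"],4))
E
python3 -m inch '0 -10 0 0 0 0 0'
python3 - <<'E'
from go import *
st()
H=R.from_euler("z",3.416).as_matrix()
for o in "AB":delta(*head_to_tool(H,np.array([.5105,-.313,0]),(0,0,.12),o))
E
```

```text
clock: 1.82
eef_pos: [0.1539, 0.4757, 0.2313]
tool_rot: [0.532, 0.466, -0.466, -0.532]
ft_force: [-0.2, 0.9, -0.1]
grip_width: 0.0858
1.82 q [ 1.258  0.241  0.005  1.335 -0.     1.391] eef [0.1539 0.4757 0.2313] F [-0.2  0.9 -0.1] M [-0.03  0.03  0.02] w 0.0858
turn(tool,deg) [  0.  156.6   0. ] shift(tool now)mm [-734.2  111.3 -458.4] shift in target axes [855.9 111.3 129.6]
turn(tool,deg) [  0.  -23.4  -0. ] shift(tool now)mm [-734.2  111.3 -458.4] shift in target axes [-855.9  111.3 -129.6]
```

```bash
python3 -m inch '0 -7.8 0 0 0 0 0; 0 -7.8 0 0 0 0 0; 0 -7.8 0 0 0 0 0; 0 0 0 -60 0 -9 0; 0 0 0 -60 0 -9 0; 0 0 0 -60 0 -9 0; 0 0 0 -60 0 -9 0; 0 0 0 -60 0 -9 0; 0 0 0 -60 0 -9 0; 0 0 0 -60 0 -9 0; 0 0 0 -60 0 -9 0; 0 0 0 -60 0 -9 0'
python3 - <<'E'
from go import *
st()
H=R.from_euler("z",3.416).as_matrix()
for o in "B":delta(*head_to_tool(H,np.array([.5105,-.313,0]),(0,0,.12),o))
E
```

```text
clock: 3.32
eef_pos: [0.3767, -0.0251, 0.2318]
tool_rot: [0.429, 0.563, -0.562, -0.428]
ft_force: [1.1, 0.4, -0.2]
grip_width: 0.0855
3.33 q [-0.067 -0.005 -0.276  1.297  0.    -0.337] eef [ 0.3767 -0.0251  0.2318] F [ 1.1  0.4 -0.2] M [ 0.08 -0.11  0.06] w 0.0855
turn(tool,deg) [ 0.1 -0.3 -0. ] shift(tool now)mm [-313.1  111.9  -52. ] shift in target axes [-313.4  111.8  -50.7]
```

```bash
python3 -m inch '0 0 0 -50 10 -8 0; 0 0 0 -52 10 -8 0; 0 0 0 -53 10 -9 0; 0 0 0 -53 10 -9 0; 0 0 0 -53 12 -9 0; 0 -0.3 0 -52 10 -8 0; 0 0 0 0 0 0 0'
python3 - <<'E'
from go import *
st()
H=R.from_euler("z",3.416).as_matrix()
for o in "B":delta(*head_to_tool(H,np.array([.5105,-.313,0]),(0,0,.12),o))
for n in("side","top"):
    c=bot.camera(n);cv2.imwrite(f"pics/c_{n}.png",c["color"]);print(proj(c,bot.get_obs()["eef_pos"]))
s=cv2.imread("pics/c_side.png")[250:410,260:420];t=cv2.imread("pics/c_top.png")[170:300,380:510]
cv2.imwrite("pics/c.png",np.hstack([cv2.resize(s,(400,400)),cv2.resize(t,(400,400))]))
E
```

```text
clock: 4.2
eef_pos: [0.5088, -0.3139, 0.1665]
tool_rot: [-0.427, -0.563, 0.563, 0.429]
ft_force: [0.2, 0.9, -0.0]
grip_width: 0.0853
4.2 q [-0.553  0.469  0.166  1.27  -0.    -0.824] eef [ 0.5088 -0.3139  0.1665] F [ 0.2  0.9 -0. ] M [ 0.02  0.01 -0.  ] w 0.0853
turn(tool,deg) [-0.1 -0.2  0.1] shift(tool now)mm [ 0.4 46.5 -2. ] shift in target axes [ 0.4 46.5 -1.9]
[350.07370245 325.13359954]
[453.32276827 223.11467808]
```

View pics/c.png

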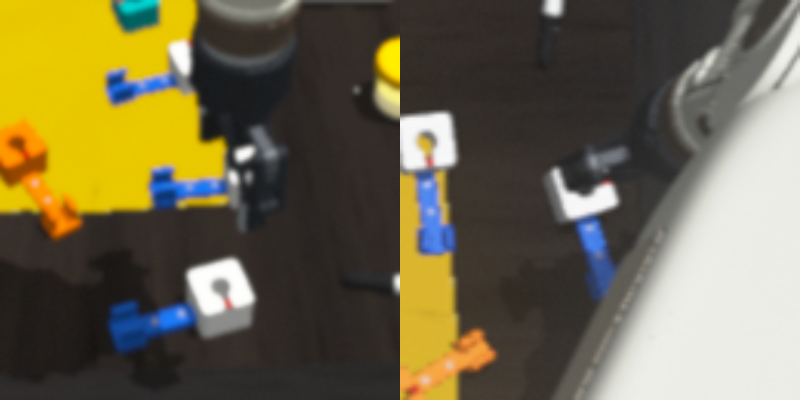

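```bash
python3 -m inch '0 0 0 0 40 -2 0; 0 0 0 0 45 0 0; 0 0 0 0 45 0 0; 0 0 0 0 22 0 0; 0 0 0 0 10 0 0; 0 0 0 0 0 0 0; 0 0 0 0 0 0 1; 0 0 0 0 0 0 1; 0 0 0 0 0 0 1; 0 0 0 0 0 0 1; 0 0 0 0 0 0 1'
python3 - <<'E'
from go import *
st()
for n in("side","top"):
    c=bot.camera(n);cv2.imwrite(f"pics/d_{n}.png",c["color"])
s=cv2.imread("pics/d_side.png")[310:410,290:390];t=cv2.imread("pics/d_top.png")[190:290,390:490]
cv2.imwrite("pics/d.png",np.hstack([cv2.resize(s,(400,400)),cv2.resize(t,(400,400))]))
E
```

```text
clock: 5.68
eef_pos: [0.5117, -0.3113, 0.0089]
tool_rot: [0.428, 0.564, -0.564, -0.426]
ft_force: [0.0, 1.3, 5.2]
grip_width: 0.0445
5.67 q [-0.547  0.609 -0.045  0.914  0.    -0.822] eef [ 0.5117 -0.3113  0.0089] F [0.  1.3 5.2] M [ 0.07  0.13 -0.02] w 0.0445
```

View pics/d.png

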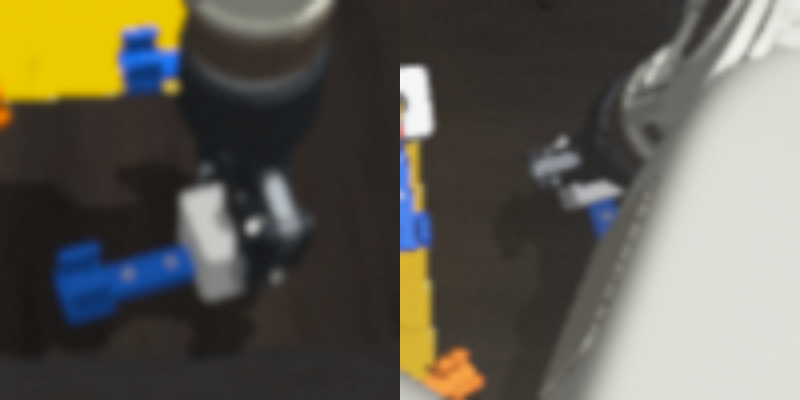

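```bash
python3 -m inch '0 0 0 0 -20 0 1; 0 0 0 0 -50 0 1; 0 0 0 0 -60 0 1; 0 0 0 0 -50 0 1; 0 0 0 0 -20 0 1; 0 0 0 0 0 0 1'
cat >> go.py <<'E'
def mix(x,y,yaw,th,off,opt="B"):
    t=np.radians(25);hx=np.array([np.cos(yaw),np.sin(yaw),0]);z=np.array([0,0,np.cos(t)])+hx*np.sin(t);xx=np.cross(np.cross(z,hx),z);xx/=np.linalg.norm(xx)
    A=np.stack([xx,np.cross(z,xx),z],1)
    H=A@R.from_euler("z",np.radians(th-90)).as_matrix()
    return head_to_tool(H,np.array([x,y,.115]),off,opt)
E
python3 - <<'E'
from go import *
st()
T,P=mix(.618,.1625,3.14,57,(-.0016,0,.119));print(P);delta(T,P)
E
```

```text
clock: 6.52
eef_pos: [0.5115, -0.3112, 0.2093]
tool_rot: [0.428, 0.564, -0.564, -0.425]
ft_force: [0.4, -0.4, -1.4]
grip_width: 0.0453
6.53 q [-0.547  0.445  0.24   1.362  0.    -0.822] eef [ 0.5115 -0.3112  0.2093] F [ 0.4 -0.4 -1.4] M [-0.02 -0.06  0.04] w 0.0453
[0.56892325 0.16170674 0.22341773]
turn(tool,deg) [-25.2  48.1  -3.9] shift(tool now)mm [ 439.5  -14.9 -183.8] shift in target axes [427.9  11.2 209.6]
```

```bash
python3 -m inch '0 0 0 40 -3 -17 1; 0 0 0 55 -2 -23 1; 0 0 0 57 -2 -24 1; 0 0 0 57 -2 -24 1; 0 0 0 57 -2 -24 1; 0 0 0 57 -2 -24 1; 0 0 0 56 -2 -23 1; 0 0 0 40 0 -17 1; 0 0 0 20 0 -8 1; 0 0 0 0 0 0 1';  python3 -m inch '-4.2 8 -0.65 0 0 0 1; -4.2 8 -0.65 0 0 0 1; -4.2 8 -0.65 0 0 0 1; -4.2 8 -0.65 0 0 0 1; -4.2 8 -0.65 0 0 0 1; -4.2 8 -0.65 0 0 0 1; 0 0 0 0 0 0 1'
python3 - <<'E'
from go import *
st()
T,P=mix(.618,.1625,3.14,57,(-.0016,0,.119));print(P);delta(T,P)
E
```

```text
clock: 7.78
eef_pos: [0.5676, 0.1627, 0.2204]
tool_rot: [-0.425, -0.563, 0.565, 0.427]
ft_force: [0.0, -1.3, -0.9]
grip_width: 0.0449
clock: 8.65
eef_pos: [0.5663, 0.16, 0.221]
tool_rot: [0.679, 0.462, -0.198, -0.535]
ft_force: [0.3, 0.3, -1.2]
grip_width: 0.0449
8.65 q [ 0.349  0.127 -0.258  0.779 -0.143  0.895] eef [0.5663 0.16   0.221 ] F [ 0.3  0.3 -1.2] M [-0.01  0.52  0.02] w 0.0449
[0.56892325 0.16170674 0.22341773]
turn(tool,deg) [-0.4  0.1 -0.2] shift(tool now)mm [ 3.3 -1.1 -1.9] shift in target axes [ 3.3 -1.1 -1.9]
```

```bash
python3 -m inch '-0.4 0 -0.2 3 15 -2 1; 0 0 0 0 20 0 1; 0 0 0 0 10 0 1; 0 0 0 0 0 0 1; 0 0 0 0 0 0 1'
python3 - <<'E'
from go import *
st()
T,P=mix(.618,.1625,3.14,57,(-.0016,0,.074));delta(T,P)
for n in("side","top"):
    c=bot.camera(n);cv2.imwrite(f"pics/e_{n}.png",c["color"])
s=cv2.imread("pics/e_side.png")[150:240,310:410];t=cv2.imread("pics/e_top.png")[150:240,210:310]
f=lambda i:cv2.resize(i,(400,360),interpolation=cv2.INTER_CUBIC)
cv2.imwrite("pics/e.png",np.hstack([f(s),f(t)]))
E
```

```text
clock: 9.28
eef_pos: [0.5908, 0.1631, 0.1835]
tool_rot: [0.68, 0.465, -0.193, -0.533]
ft_force: [1.0, -0.1, -0.8]
grip_width: 0.0446
9.28 q [ 0.34   0.199 -0.281  0.673 -0.142  0.886] eef [0.5908 0.1631 0.1835] F [ 1.  -0.1 -0.8] M [-0.01  0.47  0.02] w 0.0446
turn(tool,deg) [0.1 0.1 0.2] shift(tool now)mm [-2.8 -0.4  1.6] shift in target axes [-2.8 -0.4  1.6]
```

View pics/e.png

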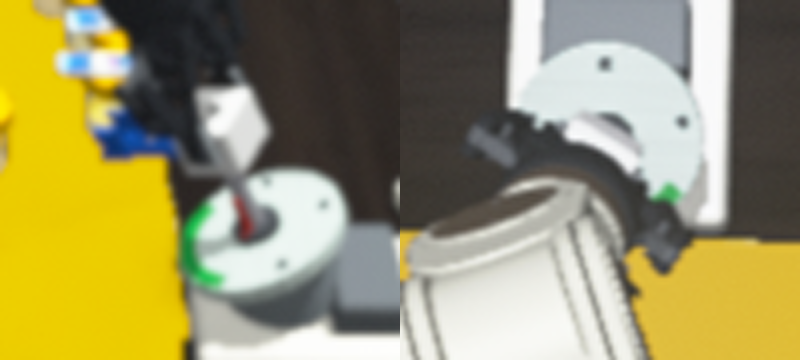

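View pics/e_side.png

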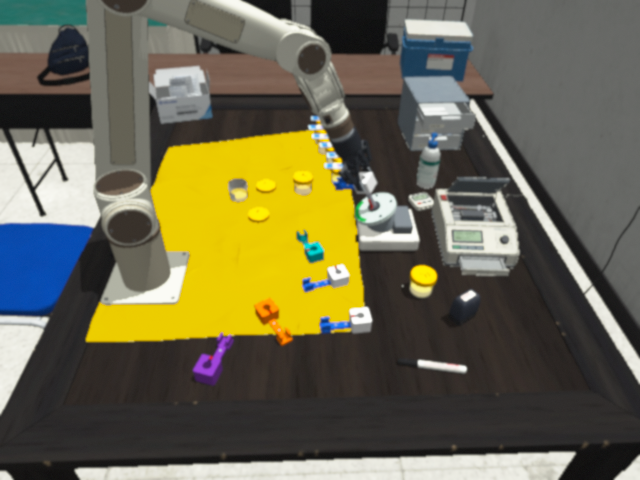

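```bash
python3 -m inch '0 0 0 -3 0 1.5 1; 0 0 0 0 0 0 1; 0 0 0 0 0 0 1'
cat > ov2.py <<'E'
from go import *
import sys
def over(name,hx=-.0016,hz=.0089,mx=(.618,.1625,3.14),th=57,win=((310,150,410,240),(210,150,310,240)),S=8,scale=.5):
    ob=bot.get_obs();T=R.from_quat(ob["tool_rot"]).as_matrix()
    H=np.stack([T[:,2],-T[:,0],-T[:,1]],1) # hx=tool z, hy=-tool x, hz=-tool y
    o=ob["eef_pos"]-H@np.array([hx,0,hz])
    t=np.radians(25);h=np.array([np.cos(mx[2]),np.sin(mx[2]),0]);z=np.array([0,0,np.cos(t)])+h*np.sin(t);xx=np.cross(np.cross(z,h),z);A=np.stack([xx,np.cross(z,xx),z],1);mo=np.array([mx[0],mx[1],.115])
    rel=A.T@(o-mo)*1000;print("head origin in mixer mm",rel.round(1),"axis err deg",np.degrees((A.T@H[:,2])[:2]).round(1),"arm angle",np.degrees(np.arctan2(*(A.T@H[:,0])[[1,0]])).round(1))
    out=[]
    for n,w in zip(("side","top"),win):
        c=bot.camera(n);cv2.imwrite(f"pics/{name}_{n}.png",c["color"])
        x0,y0,x1,y1=w;im=cv2.resize(c["color"][y0:y1,x0:x1],None,fx=S,fy=S,interpolation=cv2.INTER_CUBIC)
        def px(P):return (((np.array([proj(c,q) for q in P])-[x0,y0])+.5)*S-.5).round().astype(np.int32)
        f=lambda M,o,xs,ys,zs:[o+M@np.array([i,j,k]) for i in xs for j in ys for k in zs]
        def dr(P,col):cv2.polylines(im,[cv2.convexHull(px(P))],True,col,2)
        dr(f(H,o,(-.023,.023),(-.023,.023),(0,.036)),(0,255,255));dr(f(H,o,(-.023,.023),(-.023,.023),(0.036,)),(0,255,255))
        dr(f(H,o,(-.023,.023),(-.023,.023),(0,)),(0,180,255))
        dr(f(H,o,(.072,.098),(-.015,.015),(0,.028)),(255,0,255))
        ci=lambda r,z:[mo+A@np.array([r*np.cos(a),r*np.sin(a),z]) for a in np.linspace(0,6.28,30)]
        dr(ci(.008,0)+ci(.008,.04)+ci(.005,.047),(255,255,0));dr(ci(.018,0),(0,128,255))
        out.append(cv2.resize(im,None,fx=scale,fy=scale,interpolation=cv2.INTER_AREA))
    cv2.imwrite(f"pics/{name}.png",np.hstack(out))
E
python3 - <<'E'
from ov2 import *
st();over("i")
E
```

```text
clock: 9.75
eef_pos: [0.5877, 0.1618, 0.1819]
tool_rot: [0.68, 0.465, -0.194, -0.533]
ft_force: [-0.3, 0.1, -0.7]
grip_width: 0.0447
9.75 q [ 0.339  0.194 -0.292  0.667 -0.141  0.885] eef [0.5877 0.1618 0.1819] F [-0.3  0.1 -0.7] M [ 0.01  0.54 -0.02] w 0.0447
head origin in mixer mm [ 0.4 -0.1 64.5] axis err deg [0.2 0.1] arm angle -32.9
```

View pics/i.png

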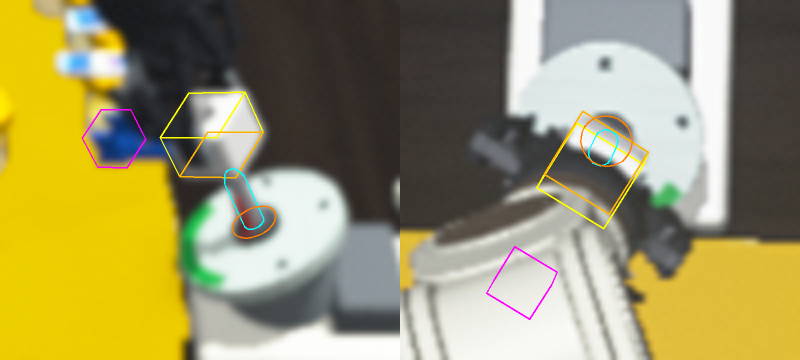

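Run:
```python
from ov2 import *
over("j",win=((325,160,400,225),(235,165,300,225)),scale=.7)
```

```text
head origin in mixer mm [ 0.4 -0.1 64.4] axis err deg [0.2 0.1] arm angle -32.9Traceback (most recent call last):
  File "<stdin>", line 2, in <module>
  File "ov2.py", line 22, in over
    cv2.imwrite(f"pics/{name}.png",np.hstack(out))
                                   ~~~~~~~~~^^^^^
    return _nx.concatenate(arrs, 1, dtype=dtype, casting=casting)
           ~~~~~~~~~~~~~~~^^^^^^^^^^^^^^^^^^^^^^^^^^^^^^^^^^^^^^^
ValueError: all the input array dimensions except for the concatenation axis must match exactly, but along dimension 0, the array at index 0 has size 364 and the array at index 1 has size 336
```

Run:
```python
from ov2 import *
over("j",win=((330,160,395,220),(235,165,300,225)),scale=.75)
```

```text
head origin in mixer mm [ 0.4 -0.1 64.4] axis err deg [0.2 0.1] arm angle -32.9
```

View pics/j.png

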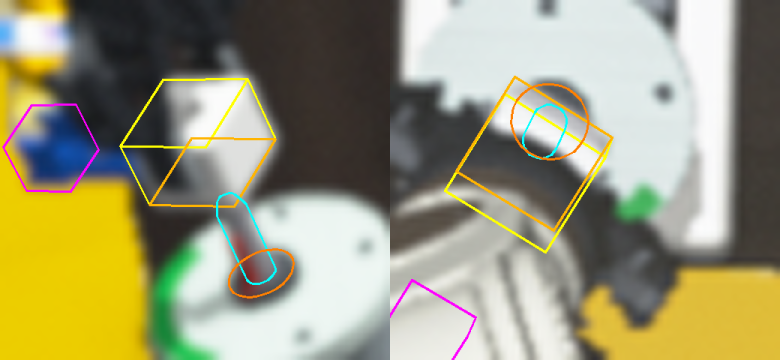

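Run:
```python
import cv2,numpy as np
t=cv2.imread("pics/j_top.png")[165:205,240:290]
r=cv2.imread("pics/a_top.png")[165:205,240:290]
f=lambda i:cv2.resize(i,(400,320),interpolation=cv2.INTER_CUBIC)
cv2.imwrite("pics/k.png",np.hstack([f(t),f(r)]))
from h import *
from ov2 import *
```

```text
(no output)
```

View pics/k.png

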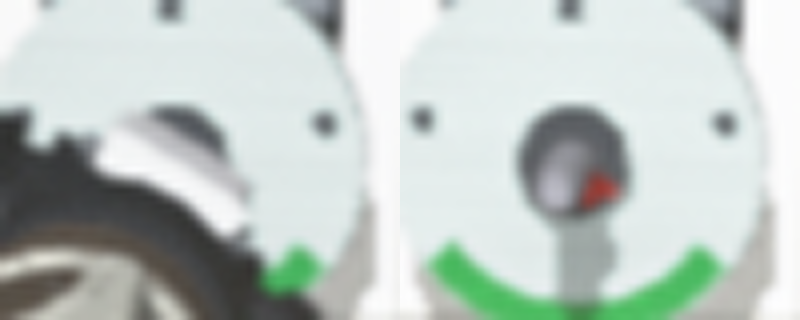

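```bash
python3 -m inch '0 0 0 0 8 -1 1; 0 0 0 0 7 0 1; 0 0 0 0 5 0 1; 0 0 0 0 5 0 1; 0 0 0 0 4 0 1; 0 0 0 0 0 0 1; 0 0 0 0 0 0 1'
python3 - <<'E'
from ov2 import *
st();over("l",win=((330,160,395,220),(235,165,300,225)),scale=.75)
E
```

```text
clock: 10.92
eef_pos: [0.6009, 0.1612, 0.1559]
tool_rot: [0.68, 0.465, -0.194, -0.533]
ft_force: [-0.2, -0.1, -1.7]
grip_width: 0.0452
10.93 q [ 0.329  0.243 -0.303  0.606 -0.137  0.876] eef [0.6009 0.1612 0.1559] F [-0.2 -0.1 -1.7] M [0.04 0.52 0.02] w 0.0452
head origin in mixer mm [-0.5  0.4 35.4] axis err deg [0.2 0.1] arm angle -32.9
```

View pics/l.png

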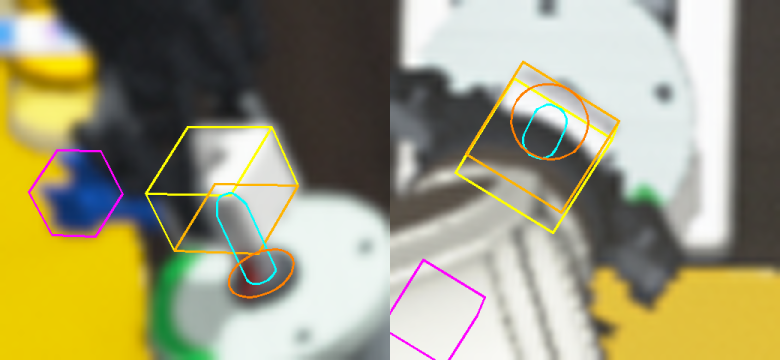

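```bash
python3 -m inch '0 0 0 0 4 0 1; 0 0 0 0 2 0 1; 0 0 0 0 2 0 1; 0 0 0 0 2 0 1; 0 0 0 0 0 0 1'
python3 - <<'E'
from ov2 import *
st()
T,P=mix(.618,.1625,3.14,57,(-.0016,0,.0339));delta(T,P)
E
```

```text
clock: 11.65
eef_pos: [0.6048, 0.1613, 0.1462]
tool_rot: [0.68, 0.465, -0.194, -0.533]
ft_force: [-1.2, 0.7, -1.6]
grip_width: 0.0451
11.65 q [ 0.326  0.26  -0.308  0.585 -0.136  0.873] eef [0.6048 0.1613 0.1462] F [-1.2  0.7 -1.6] M [0.23 0.75 0.12] w 0.0451
turn(tool,deg) [0.1 0.1 0.1] shift(tool now)mm [ 0.3 -0.1  0.1] shift in target axes [ 0.3 -0.1  0.1]
```

```bash
python3 -m inch '0 0 0 0 2 0 1; 0 0 0 0 2 0 1; 0 0 0 0 0 0 1'
python3 - <<'E'
from ov2 import *
st()
T,P=mix(.618,.1625,3.14,57,(-.0016,0,.0299));delta(T,P)
E
```

```text
clock: 12.02
eef_pos: [0.6065, 0.1614, 0.1426]
tool_rot: [0.68, 0.465, -0.194, -0.533]
ft_force: [-2.0, 2.5, -1.7]
grip_width: 0.0449
12.03 q [ 0.325  0.267 -0.309  0.576 -0.135  0.872] eef [0.6065 0.1614 0.1426] F [-2.   2.5 -1.7] M [0.42 0.99 0.15] w 0.0449
turn(tool,deg) [0.1 0.1 0.1] shift(tool now)mm [0.3 0.  0.1] shift in target axes [0.3 0.  0.1]
```

```bash
cat >> go.py <<'E'
def tf():
    ob=bot.get_obs();C=R.from_quat(ob["tool_rot"]).as_matrix()
    print("tool-frame F",(C.T@ob["ft_force"]).round(1),"M",(C.T@ob["ft_torque"]).round(2),"axes",C.round(2).tolist())
E
python3 -c "
from go import *
tf()
ob=bot.get_obs();C=R.from_quat(ob['tool_rot']).as_matrix()
print((C.T@np.array([-.2,-.1,-1.7])).round(2),(C.T@np.array([.04,.52,.02])).round(2),(C.T@(np.array([-2,2.5,-1.7])-np.array([-.2,-.1,-1.7]))).round(2),(C.T@np.array([.38,.47,.13])).round(2))"
```

```text
tool-frame F [0.7 0.7 3.4] M [1.08 0.04 0.17] axes [[0.49, 0.42, -0.76], [0.84, 0.0, 0.54], [0.23, -0.91, -0.36]]
[-0.58  1.45  0.7 ] [ 0.46 -0.    0.25] [ 1.29 -0.76  2.78] [ 0.61  0.04 -0.08]
```

```bash
python3 -m inch '0 0 0 0.3 0 1 1; 0 0 0 0 2 0 1; 0 0 0 0 2 0 1; 0 0 0 0 0 0 1'
python3 - <<'E'
from ov2 import *
st();tf()
T,P=mix(.618,.1625,3.14,57,(-.0016,0,.0259));delta(T,P)
E
```

```text
clock: 12.52
eef_pos: [0.6082, 0.1619, 0.1392]
tool_rot: [0.68, 0.465, -0.193, -0.533]
ft_force: [-0.9, 2.5, -2.4]
grip_width: 0.045
12.53 q [ 0.326  0.274 -0.311  0.567 -0.136  0.873] eef [0.6082 0.1619 0.1392] F [-0.9  2.5 -2.4] M [0.19 0.6  0.05] w 0.045
tool-frame F [1.1 1.8 2.9] M [0.61 0.04 0.17] axes [[0.49, 0.43, -0.76], [0.84, 0.0, 0.55], [0.23, -0.9, -0.36]]
turn(tool,deg) [0.1 0.1 0.2] shift(tool now)mm [-0.3  0.2 -0.1] shift in target axes [-0.2  0.2 -0.1]
```

```bash
python3 -m inch '0 0 0 0.3 2 0.7 1; 0 0 0 0 3 0 1; 0 0 0 0 3 0 1; 0 0 0 0 0 0 1'
python3 - <<'E'
from ov2 import *
st();tf()
T,P=mix(.618,.1625,3.14,57,(-.0016,0,.0179));delta(T,P)
E
```

```text
clock: 13.02
eef_pos: [0.6109, 0.1624, 0.1314]
tool_rot: [0.68, 0.465, -0.194, -0.533]
ft_force: [-0.6, -0.7, -0.9]
grip_width: 0.0449
13.03 q [ 0.325  0.288 -0.314  0.55  -0.136  0.872] eef [0.6109 0.1624 0.1314] F [-0.6 -0.7 -0.9] M [-0.01  0.51 -0.01] w 0.0449
tool-frame F [-1.   0.6  0.4] M [0.42 0.01 0.29] axes [[0.49, 0.43, -0.76], [0.84, 0.0, 0.54], [0.23, -0.91, -0.36]]
turn(tool,deg) [0.1 0.1 0.1] shift(tool now)mm [-0.2 -0.  -1.1] shift in target axes [-0.2 -0.  -1.1]
```

```bash
python3 -m inch '0 0 0 0 3 0 1; 0 0 0 0 3 0 1; 0 0 0 0 1 0 1; 0 0 0 0 0 0 1'
python3 - <<'E'
from ov2 import *
st();tf()
T,P=mix(.618,.1625,3.14,57,(-.0016,0,.0109));delta(T,P)
E
```

```text
clock: 13.52
eef_pos: [0.6139, 0.1626, 0.1253]
tool_rot: [0.68, 0.465, -0.194, -0.533]
ft_force: [-0.3, 0.2, 0.2]
grip_width: 0.0448
13.53 q [ 0.323  0.3   -0.316  0.536 -0.135  0.871] eef [0.6139 0.1626 0.1253] F [-0.3  0.2  0.2] M [-0.01  0.53 -0.  ] w 0.0448
tool-frame F [ 0.1 -0.4  0.3] M [0.44 0.   0.29] axes [[0.49, 0.43, -0.76], [0.84, 0.0, 0.54], [0.23, -0.91, -0.36]]
turn(tool,deg) [0.1 0.1 0.1] shift(tool now)mm [-0.4  0.2 -1.1] shift in target axes [-0.4  0.2 -1.1]
```

```bash
python3 -m inch '0 0 0 0 1 0 1; 0 0 0 0 1 0 1; 0 0 0 0 1 0 1; 0 0 0 0 0 0 1'
python3 - <<'E'
from ov2 import *
st();tf()
T,P=mix(.618,.1625,3.14,57,(-.0016,0,.0089));delta(T,P)
over("m",win=((330,160,395,220),(235,165,300,225)),scale=.75)
E
```

```text
clock: 14.02
eef_pos: [0.6148, 0.1627, 0.1241]
tool_rot: [0.68, 0.465, -0.193, -0.533]
ft_force: [-7.3, -0.4, 8.6]
grip_width: 0.045
14.03 q [ 0.323  0.302 -0.316  0.532 -0.135  0.87 ] eef [0.6148 0.1627 0.1241] F [-7.3 -0.4  8.6] M [-0.24  1.21 -0.14] w 0.045
tool-frame F [ -1.9 -10.9   2.3] M [0.86 0.03 0.89] axes [[0.49, 0.43, -0.76], [0.84, 0.0, 0.54], [0.23, -0.9, -0.36]]
turn(tool,deg) [0.1 0.1 0.2] shift(tool now)mm [-0.6  0.7 -0.9] shift in target axes [-0.6  0.7 -0.9]
head origin in mixer mm [ 0.4 -0.9  0.7] axis err deg [0.2 0.1] arm angle -32.9
```

View pics/m.png

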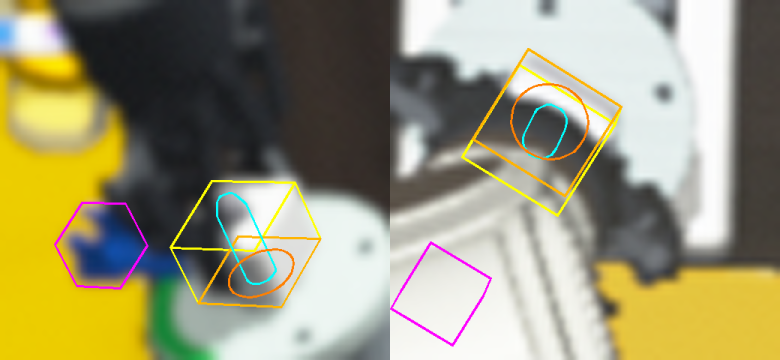

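```bash
python3 -m inch '0 0 0 0 1 0 1; 0 0 0 0 0 0 1; 0 0 0 0 -1 0 0.5; 0 0 0 0 0 0 0; 0 0 0 0 0 0 0; 0 0 0 0 0 0 0; 0 0 0 0 0 0 0'
python3 - <<'E'
from ov2 import *
st();tf()
E
```

```text
clock: 15.0
eef_pos: [0.6152, 0.1626, 0.1225]
tool_rot: [0.68, 0.465, -0.194, -0.533]
ft_force: [0.3, 0.6, -0.3]
grip_width: 0.0854
15.0 q [ 0.323  0.306 -0.316  0.53  -0.135  0.87 ] eef [0.6152 0.1626 0.1225] F [ 0.3  0.6 -0.3] M [-0.09  0.38 -0.  ] w 0.0854
tool-frame F [0.5 0.4 0.2] M [ 0.28 -0.04  0.28] axes [[0.49, 0.43, -0.76], [0.84, 0.0, 0.54], [0.23, -0.91, -0.36]]
```

Released and the force is zero. I'll back off along the shaft and then swing clear to look.

```bash
python3 -m inch '0 0 0 0 -10 0 0; 0 0 0 0 -20 0 0; 0 0 0 0 -30 0 0; 0 0 0 0 -40 0 0; 0 0 0 0 -40 0 0; 0 0 0 0 -40 0 0; 0 0 0 0 -40 0 0; 0 0 0 0 -30 0 0; 0 0 0 0 0 0 0'
python3 - <<'E'
from ov2 import *
st()
c=bot.camera("side");cv2.imwrite("pics/n_side.png",c["color"])
c=bot.camera("top");cv2.imwrite("pics/n_top.png",c["color"])
f=lambda i:cv2.resize(i,(400,360),interpolation=cv2.INTER_CUBIC)
cv2.imwrite("pics/n.png",np.hstack([f(cv2.imread("pics/n_side.png")[150:240,310:410]),f(cv2.imread("pics/n_top.png")[150:240,210:310])]))
E
```

```text
clock: 16.12
eef_pos: [0.5093, 0.1631, 0.353]
tool_rot: [0.68, 0.467, -0.191, -0.532]
ft_force: [0.4, 0.5, -0.2]
grip_width: 0.0851
16.12 q [ 0.405 -0.042 -0.098  1.099 -0.168  0.945] eef [0.5093 0.1631 0.353 ] F [ 0.4  0.5 -0.2] M [ 0.    0.36 -0.01] w 0.0851
```

View pics/n.png

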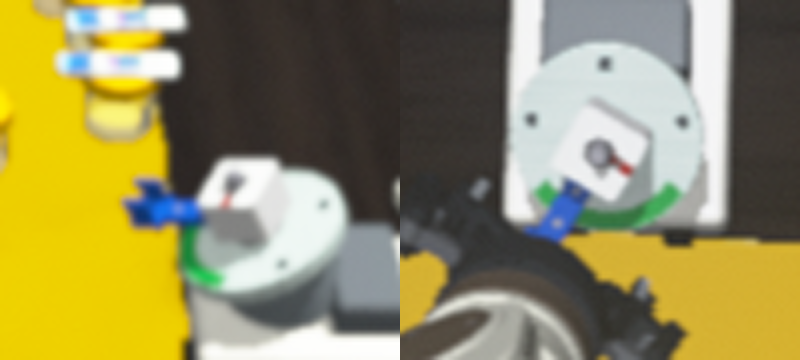

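```bash
python3 -m inch '0 0 0 -50 0 0 0; 0 0 0 -55 -10 0 0; 0 0 0 -55 -10 0 0; 0 0 0 0 0 0 0'
python3 - <<'E'
from go import *
st()
out=[]
t=np.radians(25);z=np.array([-np.sin(t),0,np.cos(t)]);xx=np.array([-np.cos(t),0,-np.sin(t)]);A=np.stack([xx,np.cross(z,xx),z],1)
H=A@R.from_euler("z",np.radians(-33)).as_matrix()
for n,w in(("side",(325,165,395,225)),("top",(235,165,305,225))):
    c=bot.camera(n);cv2.imwrite(f"pics/o_{n}.png",c["color"])
    x0,y0,x1,y1=w;im=cv2.resize(c["color"][y0:y1,x0:x1],None,fx=8,fy=8,interpolation=cv2.INTER_CUBIC)
    for h,col in((0,(0,255,255)),(.005,(255,0,255))):
        o=np.array([.618,.1625,.115])+z*h
        for zs in((0,.036),(.036,)):
            P=[o+H@np.array([i,j,k]) for i in(-.023,.023) for j in(-.023,.023) for k in zs]
            a=(((np.array([proj(c,q) for q in P])-[x0,y0])+.5)*8-.5).round().astype(np.int32)
            cv2.polylines(im,[cv2.convexHull(a)],True,col,1)
    out.append(cv2.resize(im,None,fx=.7,fy=.7))
cv2.imwrite("pics/o.png",np.hstack(out))
E
```

```text
clock: 16.73
eef_pos: [0.4189, 0.0254, 0.3277]
tool_rot: [0.681, 0.462, -0.193, -0.534]
ft_force: [0.3, -0.1, -0.7]
grip_width: 0.0852
16.73 q [ 0.09  -0.292 -0.359  1.069 -0.041  0.663] eef [0.4189 0.0254 0.3277] F [ 0.3 -0.1 -0.7] M [-0.01  0.4  -0.05] w 0.0852
```

View pics/o.png

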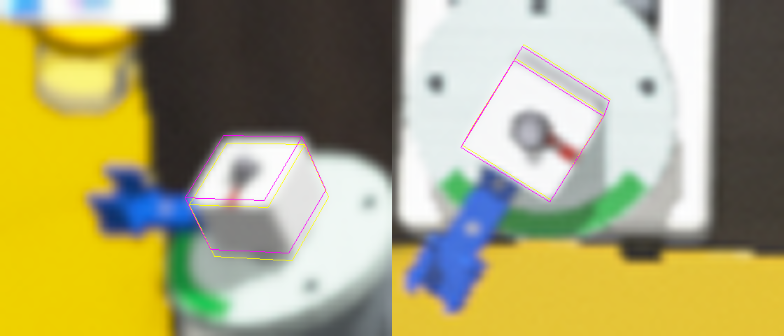

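View pics/o_top.png

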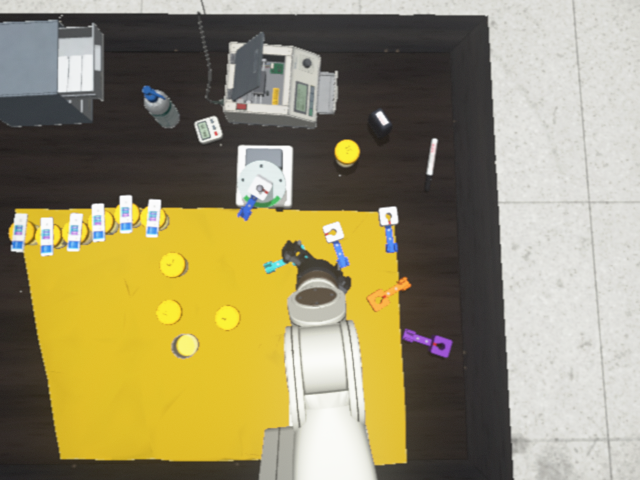

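Run:
```python
from go import *
c=bot.camera("side")
t=np.radians(25);z=np.array([-np.sin(t),0,np.cos(t)]);xx=np.array([-np.cos(t),0,-np.sin(t)]);A=np.stack([xx,np.cross(z,xx),z],1)
H=A@R.from_euler("z",np.radians(-33)).as_matrix()
x0,y0,x1,y1=350,180,390,215
raw=cv2.resize(c["color"][y0:y1,x0:x1],None,fx=10,fy=10,interpolation=cv2.INTER_CUBIC);im=raw.copy()
for h,col in((0,(0,255,255)),(.003,(255,0,255))):
    o=np.array([.618,.1625,.115])+z*h+np.array([.001,0,0])
    for zs in((0,.036),(.036,)):
        P=[o+H@np.array([i,j,k]) for i in(-.023,.023) for j in(-.023,.023) for k in zs]
        a=(((np.array([proj(c,q) for q in P])-[x0,y0])+.5)*10-.5).round().astype(np.int32)
        cv2.polylines(im,[cv2.convexHull(a)],True,col,1)
cv2.imwrite("pics/q.png",np.hstack([raw,im]))
```

```text
(no output)
```

View pics/q.png

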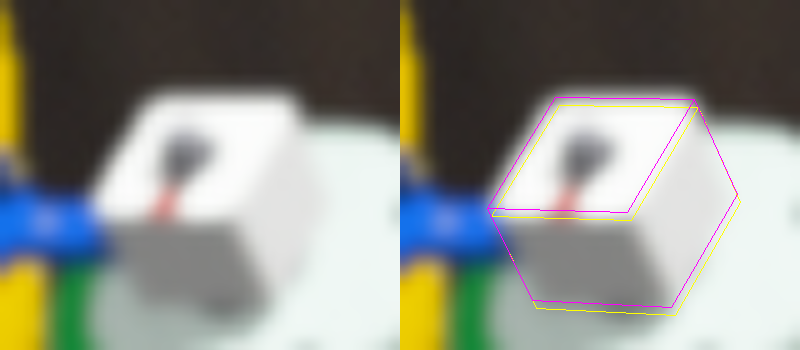

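Run:
```python
import cv2,numpy as np
o=[]
for f in("m_side","o_side"):
    i=cv2.resize(cv2.imread(f"pics/{f}.png")[180:215,350:390],None,fx=10,fy=10,interpolation=cv2.INTER_CUBIC)
    for y in range(0,350,50):cv2.line(i,(0,y),(400,y),(0,200,0),1)
    for x in range(0,400,50):cv2.line(i,(x,0),(x,350),(0,200,0),1)
    o.append(i)
cv2.imwrite("pics/r.png",np.hstack(o))
a,b=[cv2.cvtColor(cv2.imread(f"pics/{f}.png"),cv2.COLOR_BGR2GRAY) for f in("m_side","o_side")]
T=a[190:208,374:386];r=cv2.matchTemplate(cv2.resize(b[184:214,368:392],None,fx=8,fy=8,interpolation=cv2.INTER_CUBIC),cv2.resize(T,None,fx=8,fy=8,interpolation=cv2.INTER_CUBIC),cv2.TM_CCOEFF_NORMED)
m=cv2.minMaxLoc(r);print("shift px m->o",(m[3][0]/8-6,m[3][1]/8-6),m[1])
```

```text
shift px m->o (0.0, 0.0) 0.9957860112190247
```

View pics/r.png

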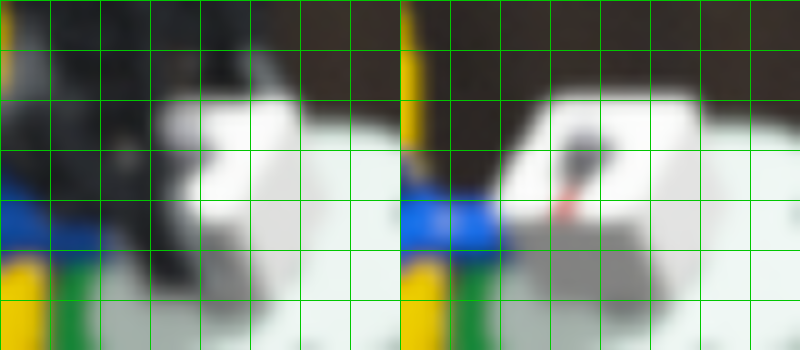

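Run:
```python
from go import *
a=cv2.imread("pics/a_top.png").astype(int);b=cv2.imread("pics/o_top.png").astype(int)
d=np.abs(a-b).max(2)
for k,(x0,y0,x1,y1) in dict(cup=(330,135,362,175),marker=(420,130,442,195),inline=(375,200,402,255),right=(320,220,340,245),tubes=(10,195,170,250)).items():print(k,d[y0:y1,x0:x1].max())
st();print(bot.job_done())
```

```text
cup 6
marker 7
inline 5
right 5
tubes 6
16.88 q [ 0.096 -0.288 -0.354  1.068 -0.04   0.664] eef [0.4216 0.0283 0.3291] F [ 0.3  0.7 -0.3] M [-0.    0.46  0.04] w 0.0852
the job is handed in; nothing more can be done
None
```

I fitted head_left on the shaft with its keyway over the key, let go, backed the arm off, and handed the job in at 16.9 s. I found the key at about +57°, which puts head_left's arm at about −33°, inside the green sector. head_inline would have stood at about +57° and head_right at about +147°, both outside.

**Seating:**
- The head slid freely past the key after a small sideways correction.
- It stopped against a hard stop 0.7 mm from the nominal home position, with about 11 N on it. A further 1 mm press and the release did not move it in the pictures.
- No twisting load showed on the shaft, and forces were near zero after release.

**Surroundings:** comparing the top camera's before and after pictures, the cup beside the printer, the marker, the tubes, head_inline and the part of head_right I compared (its boss) had not moved.

**Checks that disagreed:**
- The side-camera overlay was ambiguous about the head's height by about 1 px, or 2–3 mm. Some boss edges matched fully home and others looked higher. I relied on the contact force and arm position instead.
- An automatic fit of the key angle gave 82° in the side view and 65° in the top view. I settled on 57° by overlaying candidate angles on the pictures, and the key engaged at that angle.

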